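# Find the rocking block cover and press it home

### The arm

A 6-joint arm with a two-finger parallel gripper is mounted at the origin on the work surface. World frame = base frame: x ahead of the robot, y to its left, z up, the work surface at z = 0. Lengths are in m, angles in rad, forces in N, time in s.
With the tool pointing down it reaches from about 0.35 to 0.85 m from the base axis. Payload 8.1 kg.
Tool frame: the origin (TCP) lies at the very end of the fingers, on their centre line; the grasp point (between the pads) lies 19 mm behind it; z points along the fingers, y is the line along which they close (so a half turn about z gives the same grasp; the last joint's range is limited). The gripper opens to 93 mm and grips with 3 to 60 N. Pads are 15 mm wide; open, the fingers measure 128 mm over their backs; the gripper's body (75 mm by 188 mm) begins 65 mm behind the grasp point.
Start: joints at [1.228, 0.13, 1.488, -0, 1.523, -0.085], TCP at [0.153, 0.58, 0.219] pointing down, gripper open.
Joint ranges: [-2.96, 2.96], [-0.89, 2.26], [0.02, 2.5], [-1.34, 4.48], [0, 2.73], [-2.66, 2.66]. Speed limits (rad/s): [2.39, 2.39, 2.79, 3.14, 3.14, 3.14].

### API

Orientations are given as a rotation vector (axis times angle).
In Python, from plant import robot gives the robot as it stands. The module is installed in compiled form; this text tells all that it offers.
- The arm moves only by the tool play_rows, never from a script. Its argument "increments" is text: rows parted by semicolons, each of 5 numbers parted by spaces: the shift along the tool's x, y, z in mm, then the turn about the tool's z in degrees, then the closure, from -1 (fully open) to 1 (shut). In form: dx dy dz yaw claw; .... A call has 1 to 20 rows; each row is the pose to reach, as a shift and turn from the pose commanded when the call began, along the tool's axes at that moment; what a row does not reach only later rows make up. A row lasts 1/10 s, in which the tool goes at most 50 mm and 8.59 degrees, less where a joint would pass 70% of its speed; a pose out of reach is approached as far as the arm can. A call with a gripper value outside its range is refused whole. The fingers move at their own pace and stop on an object; "force" is the grip in N (left out, the last holds). Time passes only in rows, so rows that repeat a pose let the fingers close. It gives the time, the measured TCP pose, the force, the opening and the grip force at its end, in the units of the state.
- robot.read_state(): the state, without advancing time (a new reading comes with each control period).
- robot.read_camera(name): name is "scene" or "top" or "wrist"; returns the picture (400x640x3 uint8, blue, green, red); there is no depth.
- robot.calibration(name): a dict with "vertical_fov" (degrees; the focal length in pixels is half the picture's height over the tangent of half this angle, whatever the lens; pixels are square), "cx", "cy" (the principal point, pixels), "rvec" (rotation vector, rad) and "tvec" (3), from world to camera coordinates, as OpenCV has them. Camera axes: x right, y down, z forward; pixel columns grow to the right and rows downward; lengths in m; the calibration is good to about 2 mm. A picture is of the moment at which its call begins: read the wrist's pose just before it. calibration takes no time and is no camera call; for the wrist camera it gives the pose at the moment of the call.
- robot.close_job(): hands the job in; it is judged then, once.
Trained networks look in the newest picture that a camera, given by its name, has taken for a name from the list of things; names that differ only in an ending like _2 or _b are one class to them, and where a whole thing is asked for, a point or a joint stands for the part that bears it (a point fixed in the world has none). Each returns a list of dicts, best first, with "conf" (0 to 1); they miss things now and then, are a little off and sometimes report something else, mostly with a low value. They report only what shows in the picture. A call takes as long as a camera call. They do not tell look-alikes from the thing itself.
- robot.recognise(camera, query): "centre" ([x, y, z] in m, in world coordinates, good to about 4 mm: the middle of the surface that is visible of it).
- robot.regions_of(camera, query): "pixels" (400x640 bool, what is visible of it).
- robot.landmark_of(camera, query): "centre" ([x, y, z] in m, in world coordinates, good to about 4 mm: a listed point, or the origin of a listed thing).
The state is a dict: "t": time; "q": joint angles; "dq": joint speeds; "joint_torque": joint torques, N m; "tool_pos": TCP position; "orientation": TCP orientation; "force": force on the tool from outside, world axes, zero at the start; "wrist_torque": the same for the moment, N m; "opening": finger opening in m; "gripper_force": force on a finger pad.
Only numpy, scipy, OpenCV 4.12 (cv2) and the standard library are available. Lean on these libraries where they do the work, as an engineer would, in place of code of your own. Each camera call takes 0.05 s, during which the arm holds its last target. There are 200 camera calls.

### The job

One of the four grey covers on the heating blocks is not seated: press lightly near a short end of the covers, one after another, until you find the one that rocks under your finger. Then press that one down in its middle until it lies fully home and level, and finish with the fingertip still holding it down gently, so that I can see which it was. Only press: do not lift any cover, and leave the glassware and other things on the bench where they are.

Things in the scene. Friction and masses are not known exactly. Their poses are not given: they have to be found in the camera images.
- cover_a: one of four identical flat grey covers, 90 (own x) x 60 (y) x 14 mm thick (z up), about 90 g; origin: centre of the underside, pressing face 14 mm above it. All four: each lies in a shallow recess of its own fixed 106 x 76 mm aluminium block (1.5 mm play, rim 8 mm high); block feet differ in height, cover faces 58 to 71 mm above the bench, so height above the bench does not tell which is loose
- cover_b: one of four identical flat grey covers, 90 (own x) x 60 (y) x 14 mm thick (z up), about 90 g; origin: centre of the underside, pressing face 14 mm above it. Three of the four lie solidly on ledges under their short ends and do not give; the loose one may be any of the four, balanced level on a stud under its middle (12 mm along x, 40 along y), 6 mm above its ledges
- cover_c: one of four identical flat grey covers, 90 (own x) x 60 (y) x 14 mm thick (z up), about 90 g; origin: centre of the underside, pressing face 14 mm above it. Whichever is loose: 1 to 5 N pressed some 10 mm from a short end makes it give there by 3 to 5 mm (tilt about 0.15 rad); it levels again on release
- cover_d: one of four identical flat grey covers, 90 (own x) x 60 (y) x 14 mm thick (z up), about 90 g; origin: centre of the underside, pressing face 14 mm above it. Whichever is loose: 11 to 20 N on the middle of its face drives its stiff stud down for good; the cover drops 6 mm onto its ledges and rocks no more
- jar: bystander, loose: small amber screw-top jar, 44 mm across, 60 mm tall; origin at the centre of its underside
- beaker: bystander, loose: small open glass beaker, 52 mm across, 65 mm tall; origin at the centre of its underside
- vial: bystander, loose: small clear capped vial, 24 mm across, 45 mm tall; origin at the centre of its underside
- driver: bystander, loose: screwdriver with blue handle lying flat, 160 mm long; origin at the middle of its length
- tip_box: bystander, loose: closed translucent plastic box, 85 x 60 x 50 mm; origin at the centre of its underside
There are look-alikes about, which are no part of the job. What is shaped like the cover_c but purple is not meant.

How it is judged:
By the outcome, as a careful person would: the job done as asked, in the order asked, and still so for the second after the job is handed in, while the arm keeps its last pose, push and grip.
It also fails if it takes over 61 s, if anything falls off the work surface, if the arm or the gripper's body presses on something with over 40 N, if the wrist force passes 120 N, or if a joint passes its speed limit or range.

## Working session

There is one attempt and no reset: what is moved stays moved. The work goes in short steps, Python scripts to look and compute and a tool call to move; the robot and the scene stay as the last step left them, time stands still between calls to the robot, and variables do not carry over. Pictures are saved under pics/ and viewed, at most 10 in all, crops included, and the job is handed in when it is done.

Besides the shell and the picture viewer there is one more tool, called after ">>>" as name(argument=value, ...) on one line, values as JSON. play_rows: Moves the arm, as the interface text tells. Its arguments: {"type":"object","properties":{"increments":{"type":"string"},"force":{"type":"number"}},"required":["increments"]}

```bash
mkdir -p pics; python3 - <<'E'
from plant import robot
import cv2,numpy as np
for c in ("top","scene"):
    im=robot.read_camera(c); cv2.imwrite(f"pics/{c}0.png",im)
    k=robot.calibration(c); print(c,k)
    for f in ("recognise","landmark_of"):
        for d in getattr(robot,f)(c,"cover_a"): print(f,np.round(d["centre"],4),round(d["conf"],2))
s=robot.read_state();print(s["t"],s["tool_pos"],s["orientation"],s["opening"],s["force"])
E
```

```text
top {'vertical_fov': 55.717337321112396, 'cx': 324.0090963341403, 'cy': 197.22002414947585, 'rvec': array([ 2.12383691, -2.1259611 ,  0.17251065]), 'tvec': array([0.01527481, 0.50510497, 0.9769908 ])}
recognise [ 0.6521 -0.1841  0.0601] 0.97
recognise [0.3951 0.0819 0.0144] 0.96
recognise [0.3403 0.2476 0.016 ] 0.79
recognise [ 0.4702 -0.134   0.0672] 0.76
recognise [0.6272 0.202  0.0611] 0.71
recognise [0.4701 0.228  0.0672] 0.68
recognise [0.5106 0.0049 0.0621] 0.16
landmark_of [0.6315 0.2029 0.0462] 0.9
landmark_of [ 0.6526 -0.1825  0.0463] 0.82
landmark_of [0.3965 0.0838 0.0018] 0.82
landmark_of [0.4674 0.2327 0.0537] 0.74
landmark_of [ 0.4688 -0.14    0.0513] 0.61
scene {'vertical_fov': 48.39622318135966, 'cx': 316.1635844731219, 'cy': 198.42223458810622, 'rvec': array([ 1.73219564,  1.57657652, -0.76446624]), 'tvec': array([-0.05575265, -0.24041903,  1.61744366])}
recognise [0.4826 0.2282 0.0636] 0.98
recognise [0.6349 0.2051 0.0599] 0.74
recognise [0.4035 0.0795 0.0111] 0.72
recognise [ 0.6565 -0.1806  0.0577] 0.66
recognise [0.5721 0.3714 0.0178] 0.61
recognise [0.3331 0.2455 0.0136] 0.58
landmark_of [ 0.393  0.08  -0.   ] 0.86
landmark_of [0.629  0.206  0.0465] 0.72
landmark_of [ 0.4698 -0.1369  0.0526] 0.71
landmark_of [ 3.379e-01  2.523e-01 -1.000e-04] 0.64
landmark_of [ 0.6495 -0.1796  0.0438] 0.61
landmark_of [0.471  0.2328 0.0489] 0.58
0.3 [0.15288322 0.58000736 0.21826561] [-4.03820585e-01 -3.11538180e+00  9.80455544e-04] 0.09300690712488735 [0.05500094 0.03256944 0.37394872]
```

View pics/top0.png

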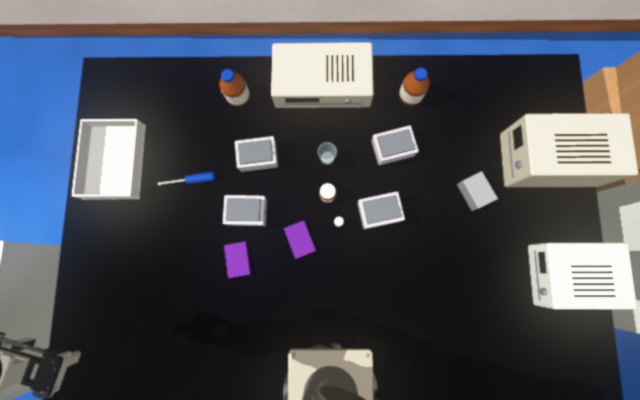

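View pics/scene0.png

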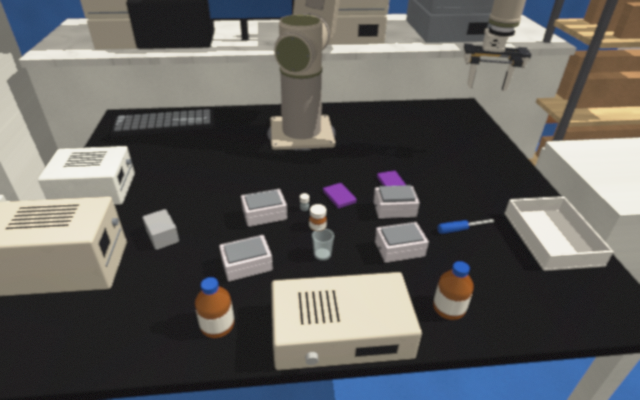

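The top picture shows four grey covers in pale blocks at pixels (256,152), (244,209), (395,144) and (381,210). The purple slabs at (237,259) and (300,239) are look-alikes lying on the bench, so I rule them out by colour and height. Next I measure the poses and confirm with one enlarged crop.

```bash
cat > h.py <<'E'
from plant import robot
import cv2,numpy as np
def ray(k,uv):
    f=200/np.tan(np.radians(k["vertical_fov"]/2)); R=cv2.Rodrigues(k["rvec"])[0]
    d=R.T@np.array([(uv[0]-k["cx"])/f,(uv[1]-k["cy"])/f,1]); return -R.T@k["tvec"],d
def at(k,uv,z):
    o,d=ray(k,uv); return o+d*(z-o[2])/d[2]
def tri(r1,r2):
    (o1,d1),(o2,d2)=r1,r2
    a=np.linalg.lstsq(np.c_[d1,-d2],o2-o1,rcond=None)[0]
    p,q=o1+a[0]*d1,o2+a[1]*d2; return (p+q)/2,np.linalg.norm(p-q)
E
python3 - <<'E'
from h import *
R={}
for c in ("top","scene"):
    im=robot.read_camera(c);k=robot.calibration(c);R[c]=[]
    for d in robot.regions_of(c,"cover_a"):
        m=d["pixels"].astype(np.uint8); b=cv2.mean(im,m)[:3]
        r=cv2.minAreaRect(np.argwhere(m)[:,::-1].astype(np.float32))
        if max(b)-min(b)>40: continue
        R[c].append((r,d["conf"],int(m.sum()),np.round(b)))
    if c=="top":
        cv2.imwrite("pics/crop.png",cv2.resize(im[115:240,210:430],None,fx=3.6,fy=3.6,interpolation=cv2.INTER_CUBIC))
kt,ks=robot.calibration("top"),robot.calibration("scene")
for r,c,n,b in R["top"]:
    P=np.array([at(kt,p,.065) for p in cv2.boxPoints(r)])
    e=[P[1]-P[0],P[2]-P[1]]; L=[np.linalg.norm(x) for x in e]; l=e[int(np.argmax(L))]
    print("top",np.round(r[0]),round(c,2),n,b,"at.065",np.round(P.mean(0),4),"L",np.round(L,3),"ang",round(np.degrees(np.arctan2(l[1],l[0]))%180,1))
    for r2,c2,n2,b2 in R["scene"]:
        p,g=tri(ray(kt,r[0]),ray(ks,r2[0]))
        if g<.012 and abs(p[2]-.06)<.03: print("   tri",np.round(p,4),round(g,4),np.round(r2[0]),round(c2,2))
E
```

```text
top [382. 209.] 0.92 804 [164. 160. 155.] at.065 [ 0.4688 -0.1373  0.065 ] L [0.094 0.061] ang 101.3
   tri [ 0.4695 -0.137   0.0595] 0.0022 [263. 200.] 0.79
top [255. 152.] 0.92 701 [160. 156. 151.] at.065 [0.6268 0.2004 0.065 ] L [0.091 0.061] ang 96.9
   tri [0.6308 0.205  0.0529] 0.0043 [402. 234.] 0.66
top [396. 143.] 0.88 688 [160. 156. 151.] at.065 [ 0.6489 -0.1795  0.065 ] L [0.091 0.062] ang 104.4
   tri [ 0.6525 -0.1807  0.0532] 0.0019 [245. 250.] 0.61
top [243. 210.] 0.85 789 [164. 159. 155.] at.065 [0.4692 0.228  0.065 ] L [0.09  0.061] ang 89.9
```

View pics/crop.png

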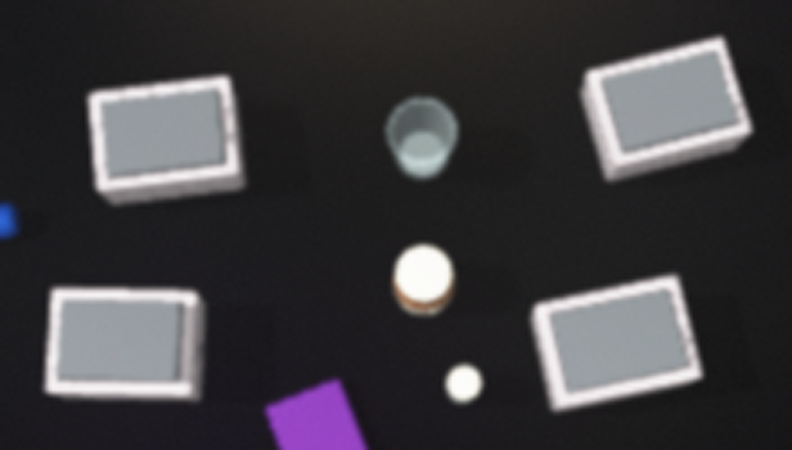

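The crop confirms four grey covers in pale blocks, at crop pixels (165,133), (117,342), (670,98) and (620,340). The purple slab is not one of them. I start with the near-left cover, pressing 10 mm from its inner short end.

>>> play_rows(increments="-404 -294 0 75 1;-404 -294 0 75 1;-404 -294 0 75 1;-404 -294 0 75 1;-404 -294 0 75 1;-404 -294 0 75 1;-404 -294 0 75 1;-404 -294 0 75 1;-404 -294 0 75 1;-404 -294 0 75 1;-404 -294 0 75 1;-404 -294 0 75 1;-404 -294 110 75 1;-404 -294 110 75 1;-404 -294 125 75 1;-404 -294 125 75 1", force=20)

```text
t: 2.1
tool_pos: [0.4641, 0.1934, 0.089]
orientation: [-2.211, -2.225, 0.012]
force: [-0.7, -0.5, -0.5]
opening: 0.0001
gripper_force: 0.0
```

>>> play_rows(increments="0 4 8 0 1;0 4 15 0 1;0 4 15 0 1;0 4 15 0 1")

```text
t: 2.5
tool_pos: [0.4734, 0.1933, 0.0797]
orientation: [2.216, 2.226, 0.002]
force: [0.4, -0.6, -0.4]
opening: 0.0003
gripper_force: 0.0
```

>>> play_rows(increments="0 0 1 0 1;0 0 2 0 1;0 0 2 0 1")

```text
t: 2.8
tool_pos: [0.4727, 0.1929, 0.0768]
orientation: [2.217, 2.226, 0.0]
force: [-0.5, 0.3, 0.0]
opening: 0.0003
gripper_force: 0.0
```

>>> play_rows(increments="0 0 1 0 1;0 0 2 0 1;0 0 2 0 1")

```text
t: 3.1
tool_pos: [0.4725, 0.1928, 0.0744]
orientation: [-2.217, -2.226, 0.0]
force: [0.1, -0.8, 0.3]
opening: 0.0004
gripper_force: 0.0
```

>>> play_rows(increments="0 0 1 0 1;0 0 2 0 1;0 0 2 0 1;0 0 2 0 1")

```text
t: 3.5
tool_pos: [0.4726, 0.1929, 0.0726]
orientation: [-2.217, -2.226, 0.0]
force: [-0.6, -0.3, 0.3]
opening: 0.0008
gripper_force: 0.0
```

>>> play_rows(increments="0 0 1 0 1;0 0 1 0 1;0 0 1 0 1")

```text
t: 3.8
tool_pos: [0.4726, 0.1929, 0.0716]
orientation: [-2.217, -2.226, 0.0]
force: [0.2, -0.1, 0.8]
opening: 0.0005
gripper_force: 0.0
```

>>> play_rows(increments="0 0 1 0 1;0 0 1 0 1;0 0 1 0 1")

```text
t: 4.1
tool_pos: [0.4726, 0.1929, 0.0706]
orientation: [-2.217, -2.226, 0.0]
force: [-0.5, -0.8, 0.2]
opening: 0.0003
gripper_force: 0.0
```

>>> play_rows(increments="0 0 1 0 1;0 0 1 0 1;0 0 1 0 1")

```text
t: 4.4
tool_pos: [0.4726, 0.1929, 0.0696]
orientation: [-2.217, -2.226, 0.0]
force: [0.1, -0.2, 0.6]
opening: 0.0003
gripper_force: 0.0
```

>>> play_rows(increments="0 0 1 0 1;0 0 1 0 1;0 0 1 0 1")

```text
t: 4.7
tool_pos: [0.4726, 0.1929, 0.0686]
orientation: [-2.217, -2.226, 0.0]
force: [-0.3, 0.1, -0.6]
opening: 0.0007
gripper_force: 0.0
```

>>> play_rows(increments="0 0 1 0 1;0 0 1 0 1;0 0 1 0 1")

```text
t: 5.0
tool_pos: [0.4726, 0.1929, 0.0676]
orientation: [-2.217, -2.226, 0.0]
force: [-0.0, -0.3, 0.7]
opening: 0.0002
gripper_force: 0.0
```

>>> play_rows(increments="0 0 1 0 1;0 0 1 0 1;0 0 1 0 1")

```text
t: 5.3
tool_pos: [0.4726, 0.1929, 0.0666]
orientation: [-2.217, -2.226, 0.0]
force: [0.4, 0.1, 1.0]
opening: 0.0006
gripper_force: 0.0
```

>>> play_rows(increments="0 0 1 0 1;0 0 1 0 1;0 0 1 0 1")

```text
t: 5.6
tool_pos: [0.4726, 0.1929, 0.0656]
orientation: [-2.217, -2.226, -0.0]
force: [1.3, 0.4, -0.0]
opening: 0.0001
gripper_force: 0.1
```

>>> play_rows(increments="0 0 1 0 1;0 0 1 0 1;0 0 1 0 1")

```text
t: 5.9
tool_pos: [0.4726, 0.1929, 0.0646]
orientation: [-2.217, -2.226, 0.0]
force: [-0.6, -0.2, 0.8]
opening: 0.0008
gripper_force: 0.1
```

>>> play_rows(increments="0 0 1 0 1;0 0 1 0 1;0 0 1 0 1")

```text
t: 6.2
tool_pos: [0.4726, 0.1929, 0.0636]
orientation: [-2.217, -2.226, 0.0]
force: [0.5, 0.1, -0.1]
opening: 0.0006
gripper_force: 0.1
```

>>> play_rows(increments="0 0 1 0 1;0 0 1 0 1;0 0 1 0 1")

```text
t: 6.5
tool_pos: [0.4728, 0.193, 0.0629]
orientation: [2.217, 2.226, 0.0]
force: [-0.7, -1.0, 2.8]
opening: 0.0007
gripper_force: 1.5
```

>>> play_rows(increments="0 0 1 0 1;0 0 1 0 1;0 0 1 0 1")

```text
t: 6.8
tool_pos: [0.4729, 0.193, 0.0626]
orientation: [2.217, 2.226, 0.001]
force: [-4.2, -1.0, 10.5]
opening: 0.0006
gripper_force: 5.1
```

```bash
python3 - <<'E'
from h import *
im=robot.read_camera("wrist");cv2.imwrite("pics/w1.png",im)
t=robot.read_camera("scene");cv2.imwrite("pics/s1.png",cv2.resize(t[150:290,220:450],None,fx=3,fy=3,interpolation=cv2.INTER_CUBIC))
s=robot.read_state();print(s["tool_pos"],s["force"],s["wrist_torque"])
E
```

```text
[0.47290297 0.19296744 0.06255455] [-3.81662315 -2.12999137 10.84927398] [-0.32473309  0.79262462  0.04380477]
```

View pics/s1.png

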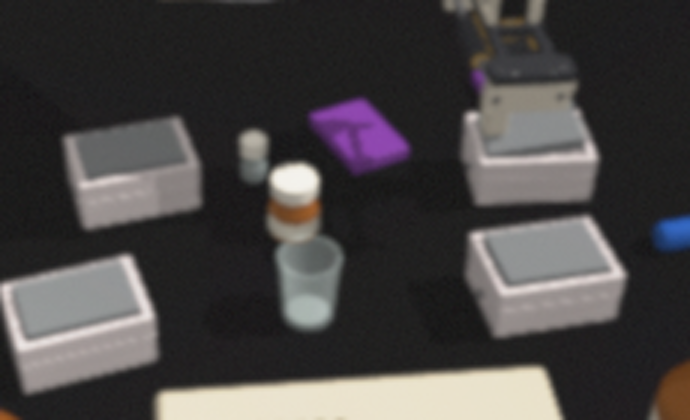

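Contact is firm at z≈0.063 (about 10 N). The near-left cover, at crop (540,130), looks tilted with its right end up. I release it and compare.

>>> play_rows(increments="0 0 -15 0 1;0 0 -25 0 1;0 0 -25 0 1;0 0 -25 0 1")

```text
t: 7.3
tool_pos: [0.4731, 0.193, 0.0872]
orientation: [2.217, 2.225, 0.002]
force: [-0.2, 0.5, 0.3]
opening: 0.0002
gripper_force: 0.0
```

```bash
python3 - <<'E'
from h import *
a=cv2.imread("pics/scene0.png");t=robot.read_camera("scene")
f=lambda i:cv2.resize(i[175:225,360:430],None,fx=5.5,fy=5.5,interpolation=cv2.INTER_CUBIC)
b=cv2.imread("pics/s1.png"); b=cv2.resize(b,(230,140),interpolation=cv2.INTER_AREA)[25:75,140:210]
b=cv2.resize(b,None,fx=5.5,fy=5.5,interpolation=cv2.INTER_CUBIC)
z=np.zeros_like(b)
cv2.imwrite("pics/cmp.png",np.vstack([np.hstack([f(a),b]),np.hstack([f(t),z])]))
print(robot.read_state()["force"])
E
```

```text
[-0.52973688 -0.45410668 -0.2710432 ]
```

View pics/cmp.png

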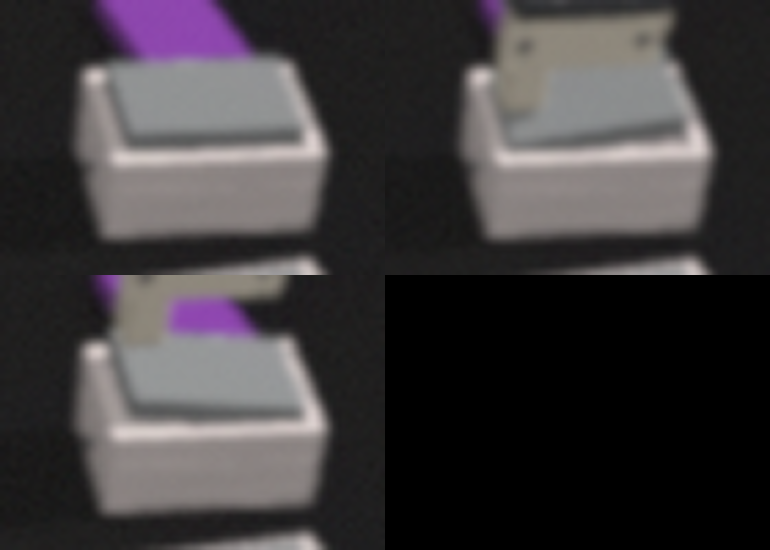

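The comparison shows the near-left cover level before, dipping at its left end under the finger, and swinging back once released. It is the loose one. Now I press its middle.

>>> play_rows(increments="35 -4 0 0 1;35 -4 0 0 1;35 -4 0 0 1;35 -4 8 0 1;35 -4 16 0 1;35 -4 17 0 1;35 -4 17 0 1;35 -4 17 0 1")

```text
t: 8.15
tool_pos: [0.4686, 0.2276, 0.0696]
orientation: [-2.217, -2.225, 0.0]
force: [1.1, 0.0, 0.6]
opening: 0.0004
gripper_force: 0.0
```

>>> play_rows(increments="0 0 1 0 1;0 0 2 0 1;0 0 2 0 1;0 0 2 0 1")

```text
t: 8.55
tool_pos: [0.4685, 0.228, 0.0677]
orientation: [-2.217, -2.226, -0.0]
force: [0.4, -0.2, 0.2]
opening: 0.0003
gripper_force: 0.0
```

>>> play_rows(increments="0 0 0.5 0 1;0 0 0.5 0 1;0 0 0.5 0 1")

```text
t: 8.85
tool_pos: [0.4685, 0.2279, 0.0671]
orientation: [-2.217, -2.226, 0.0]
force: [-0.1, -0.8, 0.8]
opening: 0.0003
gripper_force: 0.0
```

>>> play_rows(increments="0 0 0.5 0 1;0 0 0.5 0 1;0 0 0.5 0 1")

```text
t: 9.15
tool_pos: [0.4685, 0.2279, 0.0666]
orientation: [-2.217, -2.226, 0.0]
force: [-0.1, -0.3, -0.2]
opening: 0.0007
gripper_force: 0.0
```

>>> play_rows(increments="0 0 0.5 0 1;0 0 0.5 0 1;0 0 0.5 0 1")

```text
t: 9.45
tool_pos: [0.4686, 0.2279, 0.0665]
orientation: [2.217, 2.226, 0.0]
force: [-1.5, -0.5, 5.2]
opening: 0.0004
gripper_force: 2.4
```

>>> play_rows(increments="0 0 0.5 0 1;0 0 0.5 0 1;0 0 0.5 0 1")

```text
t: 9.75
tool_pos: [0.4686, 0.2279, 0.0662]
orientation: [2.217, 2.226, 0.0]
force: [-3.5, -1.2, 7.9]
opening: 0.0006
gripper_force: 3.7
```

>>> play_rows(increments="0 0 0.5 0 1;0 0 0.5 0 1;0 0 0.5 0 1")

```text
t: 10.05
tool_pos: [0.4686, 0.2279, 0.0658]
orientation: [2.217, 2.226, 0.0]
force: [-2.7, -1.5, 6.9]
opening: 0.0005
gripper_force: 4.0
```

>>> play_rows(increments="0 0 0.5 0 1;0 0 0.5 0 1;0 0 0.5 0 1")

```text
t: 10.35
tool_pos: [0.4686, 0.2279, 0.0653]
orientation: [2.217, 2.226, 0.0]
force: [-4.2, -1.6, 7.6]
opening: 0.0006
gripper_force: 4.1
```

>>> play_rows(increments="0 0 1 0 1;0 0 1 0 1;0 0 1 0 1")

```text
t: 10.65
tool_pos: [0.4686, 0.2279, 0.0643]
orientation: [2.217, 2.226, 0.0]
force: [-3.6, -1.2, 7.6]
opening: 0.0003
gripper_force: 3.8
```

>>> play_rows(increments="0 0 1 0 1;0 0 2 0 1;0 0 2 0 1")

```text
t: 10.95
tool_pos: [0.4686, 0.2279, 0.0622]
orientation: [2.217, 2.226, 0.0]
force: [-2.4, -1.7, 7.4]
opening: 0.0005
gripper_force: 3.7
```

>>> play_rows(increments="0 0 1 0 1;0 0 1 0 1;0 0 1 0 1")

```text
t: 11.25
tool_pos: [0.4686, 0.2279, 0.0612]
orientation: [2.217, 2.226, 0.0]
force: [-2.7, -1.1, 6.6]
opening: 0.0006
gripper_force: 3.7
```

>>> play_rows(increments="0 0 0.5 0 1;0 0 1 0 1;0 0 1 0 1")

```text
t: 11.55
tool_pos: [0.4686, 0.228, 0.0604]
orientation: [2.217, 2.226, 0.0]
force: [-4.2, -2.3, 10.6]
opening: 0.0002
gripper_force: 4.7
```

>>> play_rows(increments="0 0 0.5 0 1;0 0 0.5 0 1;0 0 0.5 0 1")

```text
t: 11.85
tool_pos: [0.4687, 0.228, 0.0604]
orientation: [2.217, 2.226, 0.0]
force: [-7.3, -2.2, 13.7]
opening: 0.0002
gripper_force: 7.0
```

>>> play_rows(increments="0 0 0.5 0 1;0 0 0.5 0 1;0 0 0.5 0 1")

```text
t: 12.15
tool_pos: [0.4687, 0.228, 0.0604]
orientation: [2.217, 2.226, 0.0]
force: [-8.9, -4.0, 19.1]
opening: 0.0002
gripper_force: 9.2
```

>>> play_rows(increments="0 0 -0.5 0 1;0 0 -1 0 1;0 0 -1.3 0 1;0 0 -1.3 0 1;0 0 -1.3 0 1")

```text
t: 12.65
tool_pos: [0.4686, 0.2279, 0.0604]
orientation: [2.217, 2.226, 0.0]
force: [-3.1, -1.3, 6.1]
opening: 0.0007
gripper_force: 3.5
```

```bash
python3 - <<'E'
from h import *
t=robot.read_camera("scene");u=robot.read_camera("top")
f=lambda i:cv2.resize(i,(385,275),interpolation=cv2.INTER_CUBIC)
cv2.imwrite("pics/end.png",np.hstack([f(t[175:225,360:430]),f(u[185:235,209:279])]))
for _ in range(3):
    robot.read_camera("top"); s=robot.read_state();print(s["t"],s["tool_pos"],s["force"])
E
```

```text
12.8 [0.46865886 0.22795425 0.06044718] [-1.86739262 -1.64353952  7.51646771]
12.85 [0.46867666 0.22797208 0.06047667] [-3.05318266 -1.41262025  6.46972644]
12.9 [0.46863551 0.22798103 0.06044602] [-3.1344363  -0.96580083  7.28760006]
```

View pics/end.png

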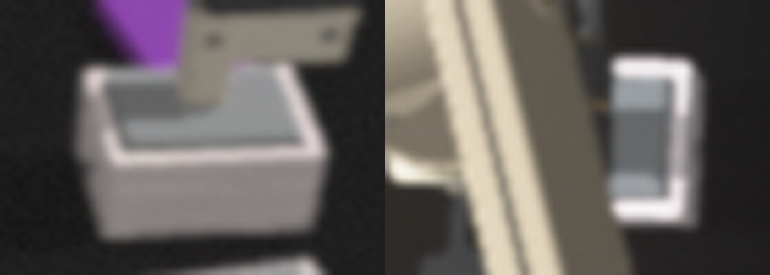

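The cover now lies lower and parallel to its rim, after a 6.1 mm drop, with the fingertip on its middle. I ease the force slightly and hand in.

>>> play_rows(increments="0 0 -0.2 0 1;0 0 -0.2 0 1;0 0 -0.2 0 1")

```text
t: 13.2
tool_pos: [0.4687, 0.228, 0.0605]
orientation: [2.217, 2.226, 0.0]
force: [-2.3, -1.1, 6.4]
opening: 0.0004
gripper_force: 2.9
```

```bash
python3 - <<'E'
from h import *
s=robot.read_state();print(s["t"],s["tool_pos"],s["force"])
if s["force"][2]>2.5: print(robot.close_job())
E
```

```text
13.2 [0.46865927 0.22795988 0.06045998] [-2.30662437 -1.12965647  6.4381513 ]
the job is handed in; nothing more can be done
None
```

The loose cover was the near-left one, at about (0.469, 0.228) m and the first I pressed; it dropped 6.1 mm to lie home and level, the fingertip is still holding it down at about 6 N, and the job is handed in (the end-press that found it reached about 11 N, above the light 1–5 N).

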